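# Unload a sensor bar from a spring-lid test jig

### The arm

A 6-joint arm with a two-finger parallel gripper is mounted at the origin on a cart in front of the work surface, level with it; the furniture and walls round the work are solid. World frame = base frame: x ahead of the robot, y to its left, z up, the work surface at z = 0. Lengths are in mm, angles in degrees, forces in N, time in s.
With the tool pointing down it reaches from about 350 to 850 mm from the base axis. Payload 8.1 kg.
Tool frame: the origin (TCP) lies midway between the tips of the shut fingers; the grasp point (between the pads) lies 19 mm behind it; z points along the fingers, y is the direction in which the jaws open and shut (so a half turn about z gives the same grasp; the last joint's range is limited). The gripper opens to 85 mm and grips with 20 to 120 N. Pads are 22 mm wide; open, the fingers measure 114 mm over their backs; the gripper's body (76 mm by 85 mm) begins 54 mm behind the grasp point. The pads swing forward as they close: fully open they stand 13 mm farther back than shut.
Start: joints at [59.622, 7.471, 85.268, -0, 87.261, -4.893], TCP at [258.146, 541.632, 231.292] pointing down, gripper open.
Joint ranges: [-169.43, 169.43], [-51.17, 129.36], [1.28, 143.12], [-76.62, 256.62], [0, 156.53], [-152.29, 152.29]. Speed limits (degrees/s): [136.94, 136.94, 159.86, 180, 180, 180].

### API

Orientations are given as [roll, pitch, yaw] about the fixed x, y, z axes, in that order (R = Rz(yaw) Ry(pitch) Rx(roll)).
In Python, from bench import r gives the robot as it stands.
- The arm moves only by the tool carry_out, never from a script. Its argument "increments" is a list of rows, each a list of 3 entries, a list of its own where there are three numbers: the shift along the tool's x, y, z in m, then the turn, a rotation vector about the tool's x, y, z in rad, then the closure, from 0 (fully open) to 1 (shut). A call has 1 to 12 rows; each row shifts and turns the pose as measured when the row begins, along the tool's axes as they then stand; what a row does not reach is not made up. A row lasts 1/10 s, in which the tool goes at most 50 mm and 8.59 degrees, less where a joint would pass 70% of its speed; a pose out of reach is approached as far as the arm can. A call with a gripper value outside its range is refused whole. The fingers move at their own pace and stop on an object; "newtons" is the grip in N (left out, the last holds). Time passes only in rows, so rows that do not move let the fingers close. It gives the time, the measured TCP pose, the force and the opening at its end, in the units of the state.
- r.sense(): the state, without advancing time (a new reading comes with each control period).
- r.snapshot(name): name is "side" or "top"; returns a dict with "image" (400x640x3 uint8, blue, green, red), "vertical_fov" (degrees; the focal length in pixels is half the picture's height over the tangent of half this angle, whatever the lens; pixels are square), "cx", "cy" (the principal point, pixels), "rvec" (rotation vector, rad) and "tvec" (3), from world to camera coordinates, as OpenCV has them. Camera axes: x right, y down, z forward; pixel columns grow to the right and rows downward; lengths in mm; the calibration is good to about 2 mm. A picture is of the moment at which its call begins. There is no depth.
- r.hand_in(): hands the job in, once; it reports no verdict.
The state is a dict: "time": time; "joint_pos": joint angles; "qd": joint speeds; "joint_efforts": joint torques, N m; "tool_pos": TCP position; "tcp_rot": TCP orientation; "ft_force": force on the tool from outside, world axes, zero at the start; "wrist_torque": the same for the moment, N m; "finger_gap": finger opening in mm.
Only numpy, scipy, OpenCV 4.12 (cv2) and the standard library are available. Lean on these libraries where they do the work, as an engineer would, in place of code of your own. Each camera call takes 0.05 s, during which the arm holds its last target.

### The job

The test is over: press the release button on the front of the test jig so that its lid springs fully open, then lift the sensor bar level and straight up out of its two U brackets and set it down flat on the open bench. Let go of it there, take it again by its two ends and lay it in the channel of the holder, down on the channel floor and sticking out about equally at both ends. Release it, leave the lid open, and leave the tape roll and the beaker where they are.

Things in the scene. Friction and masses are not known exactly. Their poses are not given: they have to be found in the camera images.
- jig: test jig, fixed: grey box 230 (x) x 160 (y) x 40 mm high with a hinged cover (clear top). Origin: centre of its underside, on the bench; its front is its own -x, roughly towards the robot. The shut cover stands on the deck from x = -30 to +100 mm, y within 75 mm, top 97 mm above the bench; in front of it are the steel catch (tip 53 mm above the bench) and the button at x = -85 mm
- jig_lid (a joint): cover (lid) of the jig, hinged along its rear edge: 0 = shut, held by the catch; grows as it opens. Released, its spring swings it in about a second to its stop at 1.83 rad, where it stays, upright behind the hinge line, leaning a little backwards, up to 170 mm high
- jig_lid_hinge (a point): middle of the hinge line of the cover: at x = +100 mm, y = 0, 40 mm above the bench in the jig's frame; the hinge line runs along the jig's y
- release (a joint): release button: 0 = up, 0.006 m = fully down; pressed straight down with about 5 N; frees the cover when it is about 4.5 mm down, and springs back up when let go
- release_top (a point): centre of the flat top of the release button, a black round cap 28 mm across in a dark round housing 44 mm across; button top 62 mm above the bench, 55 mm in front of the shut cover
- nest (a point): where the bar's centre lies in the jig: 72 mm above the bench, x = +25 mm, y = 0 of the jig. The bar lies along the jig's x in two open-topped U brackets that hold the last 8 mm of each end with 1.5 mm play a side (arm tops 76 mm above the bench). A block 2.5 mm beyond each end (top 80 mm) bars end grips: take the bar across its width; 48 mm of its length is free, with 20 mm of air under it
- bar_mid (a point): centre of the sensor bar, a loose square aluminium bar with black ends, 64 mm long (its x) x 24 x 24 mm, about 0.1 kg; at first in the jig under the cover; both ends are alike. Its centre is 12 mm above what it lies on
- holder_seat (a point): where the bar's centre shall lie: middle of the holder's channel, 37 mm above the bench; x runs along the channel. The channel, open at top and ends, is 44 mm long, 28 mm wide between 7 mm walls; floor 25 mm, wall tops 59 mm above the bench. The bar stands out 10 mm at each end, so it goes in only held by its ends. Below the channel a fixed grey plate 100 x 70 x 6 mm
- tape_roll: bystander: roll of tape lying on the bench, 66 mm across, 19 mm high; origin at the centre of its underside. The bench in front of it (about x = 0.47, y = 0) is free
- beaker: bystander: empty beaker, 52 mm across, 70 mm high; origin at the centre of its underside
There are look-alikes about, which are no part of the job. What is shaped like the part that bears holder_seat but blue, pink or turquoise is not meant.

How it is judged (in metres and radians):
On the way, in this order (a step that is already met when the one before it is completed fails the run):
1. the release button has been pressed and the lid has sprung open to its stop, with the bar still in its brackets (value of joint jig_lid above 1.7 rad and distance between bar_mid and nest below 0.01 m), for 0.2 s.
2. the bar has been lifted level and straight up, clear of both U brackets (value of joint jig_lid above 1.7 rad and z of bar_mid in the frame of nest above 0.024 m and horizontal distance between bar_mid and nest below 0.025 m and angle between bar_mid's own z axis and vertical below 0.2 rad).
3. the bar lies flat on the bench, let go (height (world z) of bar_mid below 0.016 m and angle between bar_mid's own z axis and vertical below 0.1 rad and contact force between the fingers and bar below 0.1 N and linear speed of bar below 0.02 m/s), for 0.2 s.
At the end, for the whole second after the job is handed in: The bar lies at rest on the floor of the holder's channel, along it (within 0.12 rad, either way round), its centre within 7 mm of the channel's middle lengthwise, 4 mm sideways and 4 mm in height, not touched by the fingers; the jig's lid is open at its stop (over 1.7 rad) (value of joint jig_lid above 1.7 rad and contact force between the fingers and bar below 0.1 N and linear speed of bar below 0.02 m/s and x of bar_mid in the frame of holder_seat between -0.007 and 0.007 m and y of bar_mid in the frame of holder_seat between -0.004 and 0.004 m and z of bar_mid in the frame of holder_seat between -0.004 and 0.004 m and angle between the x axis of bar_mid and the x axis of holder_seat, either way round below 0.12 rad).
It fails at once if the tape roll is moved more than 30 mm (distance of tape_roll from where it was at the start of the episode above 0.03 m).
It fails at once if the beaker is moved more than 30 mm (distance of beaker from where it was at the start of the episode above 0.03 m).
It also fails if it takes over 72 s, if anything falls off the work surface, if the arm or the gripper's body presses on something with over 40 N, if the wrist force passes 120 N, or if a joint passes its speed limit or range.

## Working session

There is one attempt and no reset: what is moved stays moved. The work goes in short steps, Python scripts to look and compute and a tool call to move; the robot and the scene stay as the last step left them, time stands still between calls to the robot, and variables do not carry over. Pictures are saved under pics/ and viewed, and the job is handed in when it is done.

Besides the shell and the picture viewer there is one more tool, called after "Request:" by a JSON object that holds its "name" and its "arguments". carry_out: Moves the arm, as the interface text tells. Its arguments: {"type":"object","properties":{"increments":{"type":"array"},"newtons":{"type":"number"}},"required":["increments"]}

```bash
mkdir -p pics; ls; cat > h.py <<'E'
import numpy as np, cv2
from bench import r
def snap(n,f):
    s=r.snapshot(n); cv2.imwrite('pics/'+f+'.png',s['image'])
    np.savez('pics/'+f+'.npz',**{k:s[k] for k in s}); return s
def load(f): return dict(np.load('pics/'+f+'.npz'))
def K(s):
    H=s['image'].shape[0]; f=H/2/np.tan(np.radians(float(s['vertical_fov']))/2)
    return np.array([[f,0,float(s['cx'])],[0,f,float(s['cy'])],[0,0,1]])
def w(s,px,z):
    R=cv2.Rodrigues(np.array(s['rvec'],float))[0]; t=np.array(s['tvec'],float).reshape(3)
    d=R.T@np.linalg.inv(K(s))@np.array([px[0],px[1],1.]); c=-R.T@t
    return c+d*(z-c[2])/d[2]
def proj(s,P):
    return cv2.projectPoints(np.array(P,float).reshape(-1,1,3),np.array(s['rvec'],float),np.array(s['tvec'],float),K(s),None)[0].reshape(-1,2)
def crop(f,x0,y0,x1,y1,k,o):
    im=cv2.imread('pics/'+f+'.png')[y0:y1,x0:x1]; cv2.imwrite('pics/'+o+'.png',cv2.resize(im,None,fx=k,fy=k,interpolation=cv2.INTER_CUBIC))
E
python3 - <<'E'
from h import *
for n in('side','top'):
    s=snap(n,n+'0'); print({k:s[k] for k in s if k!='image'})
print(r.sense())
E
```

```text
pics
{'vertical_fov': 57.903213885677886, 'cx': 324.38416829586106, 'cy': 203.7608795912493, 'rvec': array([-1.89444472e-03,  2.80465436e+00, -1.38897904e+00]), 'tvec': array([ 580.85059998,   22.85929577, 1029.95738231])}
{'vertical_fov': 52.355240846843614, 'cx': 318.8481662476639, 'cy': 198.83764140606164, 'rvec': array([ 2.12102991, -2.17432156,  0.12994868]), 'tvec': array([  61.53827326,  580.6815001 , 1128.40686324])}
{'time': 0.1, 'joint_pos': array([ 5.96214852e+01,  7.51053253e+00,  8.53240602e+01,  5.81568907e-04,
        8.72594002e+01, -4.89329543e+00]), 'qd': array([ 0.0211002 , -0.062398  , -0.1388965 , -0.08189114, -0.02497309,
        0.05108006]), 'joint_efforts': array([ 1.48687453e-03, -5.70945525e+01, -5.01943839e+01, -1.55131402e-04,
        8.03947449e-03,  1.76017085e-05]), 'tool_pos': array([257.89860628, 541.20648857, 230.34211878]), 'tcp_rot': array([-1.79906399e+02, -8.59636643e-03,  1.54514745e+02]), 'ft_force': array([-0.1290179 ,  0.78002905, -0.53392705]), 'wrist_torque': array([ 0.0064639 , -0.01364642,  0.08117575]), 'finger_gap': 85.46297761071847}
```

View pics/side0.png

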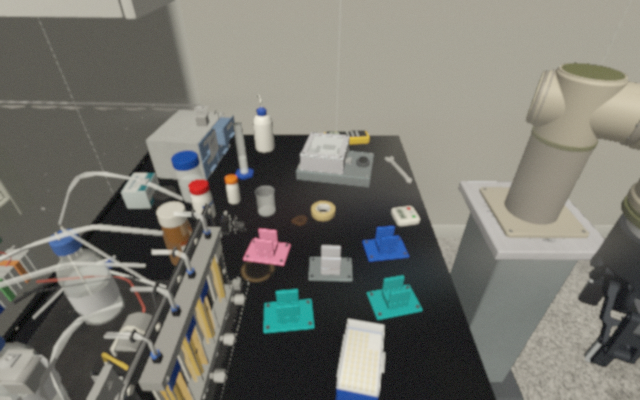

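View pics/top0.png

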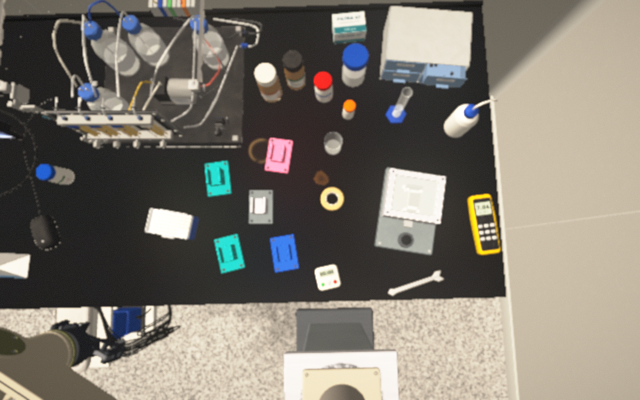

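In both views the jig is upper right in the side view (337,160) and at (410,210) in the top view. Candidates for the holder (top / side pixels):
- grey (261,207) / (331,262)
- pink (279,155) / (267,247)
- blue (284,253) / (386,246)
- turquoise (217,178) and (229,253) / (289,310) and (394,297)

The description calls for the grey one. I'll check it and the jig up close.

```bash
python3 - <<'E'
from h import *
crop('top0',365,160,455,260,8,'c1'); crop('top0',235,180,290,232,10,'c2');crop('side0',290,230,370,290,9,'c3');crop('side0',285,120,385,190,8,'c4')
im=[cv2.imread(f'pics/c{i}.png') for i in (1,2,3,4)]
print([i.shape for i in im])
E
for i in 1; do :; done; python3 - <<'E'
import cv2
i=cv2.imread('pics/c1.png'); cv2.imwrite('pics/c1b.png',cv2.resize(i,None,fx=.75,fy=.75,interpolation=cv2.INTER_AREA))
E
```

```text
[(800, 720, 3), (520, 550, 3), (540, 720, 3), (560, 800, 3)]
```

View pics/c1b.png

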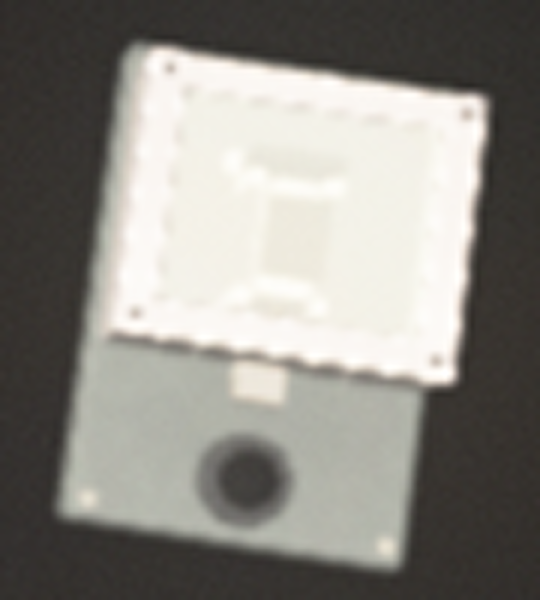

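View pics/c2.png

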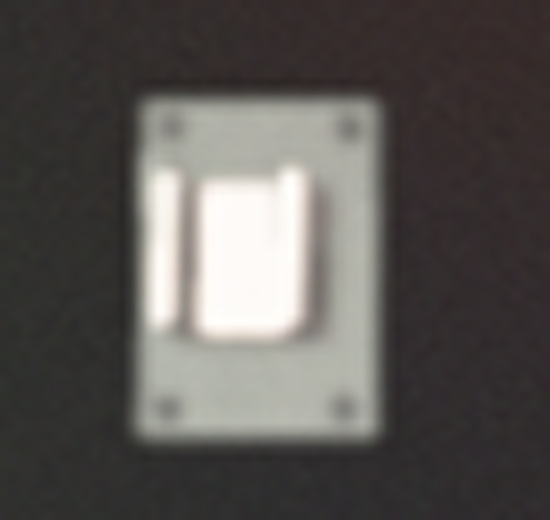

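View pics/c3.png

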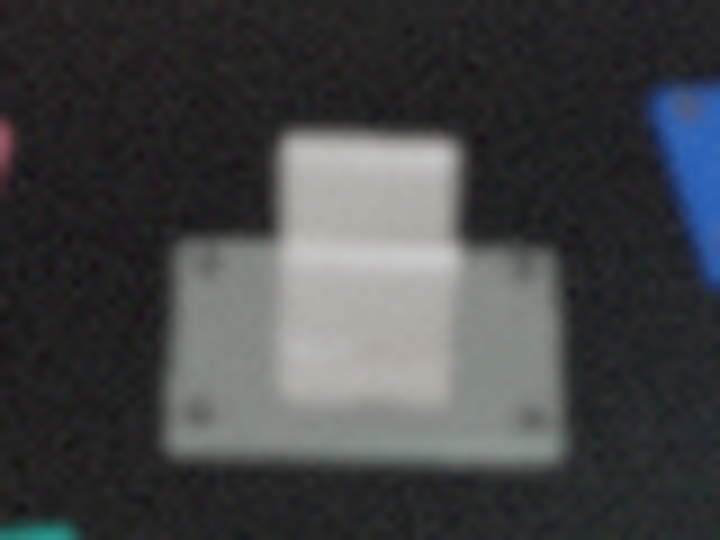

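View pics/c4.png

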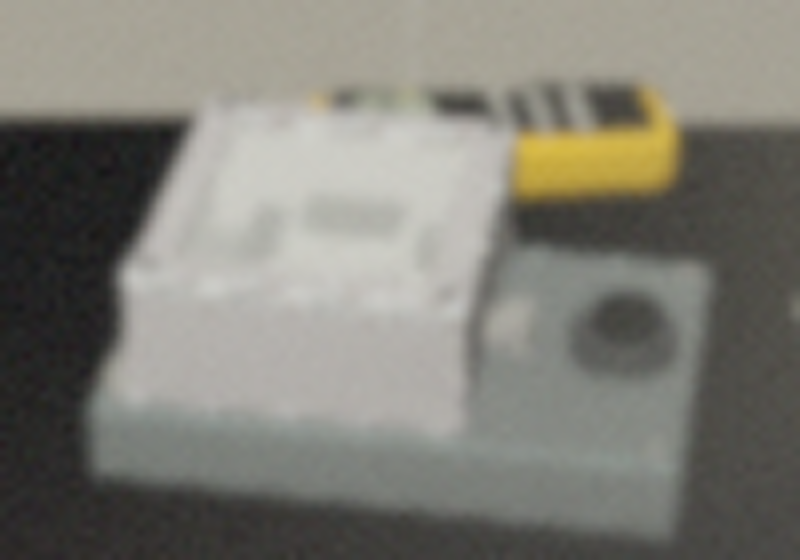

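```bash
cat > fit.py <<'E'
from h import *
from scipy.optimize import least_squares
def m(x0,y0,k,u): return [x0+(u[0]+.5)/k-.5, y0+(u[1]+.5)/k-.5]
def fit(obs,p0):
    # obs: (cam snapshot, local pt, px)
    def f(p):
        c,s=np.cos(p[2]),np.sin(p[2]); o=[]
        for sn,l,px in obs:
            W=[p[0]+c*l[0]-s*l[1],p[1]+s*l[0]+c*l[1],l[2]]
            o+=list(proj(sn,W)[0]-px)
        return o
    q=least_squares(f,p0); return q.x,np.array(q.fun).reshape(-1,2)
E
python3 - <<'E'
from fit import *
T,S=load('top0'),load('side0')
a=lambda u:m(365,160,6,u)
print('button',w(T,a((245,476)),62), 'FL',w(T,a((60,515)),40),'FR',w(T,a((402,571)),40))
b=lambda u:m(285,120,8,u)
print('button side',w(S,b((630,318)),62))
print('tape',w(T,(332,198),19),w(S,(322,210),10),'beaker',w(T,(333,142),70),w(S,(265,213),0))
h=lambda u:m(235,180,10,u); g=lambda u:m(290,230,9,u)
for u in [(138,97),(380,99),(380,440),(135,440)]: print('T',w(T,h(u),6))
for u in [(178,240),(558,248),(566,455),(162,450)]: print('S',w(S,g(u),6))
print('jig')
for u in[(130,40),(488,95),(455,385),(105,333)]: print(w(T,a(u),97))
E
```

```text
button [ 460.93859221 -189.93328563   62.        ] FL [ 445.46771223 -106.74129831   40.        ] FR [ 415.6166288  -265.19113061   40.        ]
button side [ 458.94602477 -181.14509117   62.        ]
tape [586.13612717   8.88603809  19.        ] [587.70583713  10.30573335  10.        ] beaker [739.78309812   2.6860765   70.        ] [747.22966866  12.78115757   0.        ]
T [620.42917036 255.78095463   6.        ]
T [617.96213781 183.92343824   6.        ]
T [516.83046497 184.83088279   6.        ]
T [518.62090066 256.77682544   6.        ]
S [618.05937572 185.52113262   6.        ]
S [516.21939806 187.80330282   6.        ]
S [518.80088403 259.46352883   6.        ]
S [619.95495457 258.39690262   6.        ]
jig
[ 659.82818742 -140.76374663   97.        ]
[ 629.94563419 -302.33560099   97.        ]
[ 498.25093212 -279.01367441   97.        ]
[ 525.58482271 -123.36811142   97.        ]
```

```bash
python3 - <<'E'
from fit import *
np.set_printoptions(precision=2,suppress=True)
T,S=load('top0'),load('side0')
a=lambda u:m(365,160,6,u); b=lambda u:m(285,120,8,u)
oT=[(T,(-85,0,62),a((245,476))),(T,(-115,80,40),a((60,516))),(T,(-115,-80,40),a((402,571))),(T,(-30,-75,97),a((455,385))),(T,(-30,75,97),a((107,334))),(T,(100,-75,97),a((488,95)))]
oS=[(S,(-85,0,62),b((630,318))),(S,(-115,80,40),b((690,465))),(S,(-115,-80,40),b((710,265))),(S,(115,80,40),b((90,405))),(S,(100,75,97),b((120,275))),(S,(-30,75,97),b((465,310)))]
for o in (oT,oS,oT+oS):
    p,e=fit(o,[540,-200,-.18]); print(p,np.degrees(p[2]));print(e.T)
h=lambda u:m(235,180,10,u); g=lambda u:m(290,230,9,u)
L=[(50,35,6),(50,-35,6),(-50,-35,6),(-50,35,6)]
hT=[(T,l,h(u)) for l,u in zip(L,[(138,97),(380,99),(380,440),(135,440)])]
L=[(50,-35,6),(-50,-35,6),(-50,35,6),(50,35,6)]
hS=[(S,l,g(u)) for l,u in zip(L,[(178,240),(558,248),(566,455),(162,450)])]
for o in (hT,hS,hT+hS):
    p,e=fit(o,[570,220,0]); print('holder',p,np.degrees(p[2]));print(e.T)
c,s=np.cos(p[2]),np.sin(p[2])
pts=[[p[0]+c*x-s*y,p[1]+s*x+c*y,z] for x in(-22,22) for y in(-21,-14,14,21) for z in (59,)]
print(proj(T,pts)-[235,180],proj(S,pts)-[290,230])
E
```

```text
[ 543.12 -207.48   -0.19] -10.699649241720135
[[ 0.66  0.28 -0.16 -1.3   1.43 -0.89]
 [ 0.47  0.    0.13 -0.51 -0.94  0.92]]
[ 542.46 -205.12   -0.18] -10.306769967621321
[[-0.21 -0.71  0.4  -0.32  0.49  0.38]
 [-1.41  0.79 -0.02  0.43  0.14  0.01]]
[ 542.73 -206.91   -0.18] -10.480503238830169
[[ 0.58  0.23 -0.18 -1.45  1.25 -1.22 -0.36 -0.95  0.33 -0.43  0.38  0.18]
 [ 0.64  0.28  0.19 -0.46 -0.68  0.94 -1.66  0.51 -0.23  0.06 -0.22 -0.29]]
holder [568.44 220.32  -0.02] -0.9187816811597351
[[ 0.43 -0.2  -0.44  0.22]
 [ 0.47  0.04 -0.35 -0.14]]
holder [568.3  223.01  -0.02] -1.3199449294413148
[[ 0.22 -0.5  -0.15  0.4 ]
 [ 0.4   0.41 -0.11 -0.53]]
holder [568.35 221.6   -0.02] -1.129044989819574
[[ 0.06 -0.57 -0.94 -0.27  0.17 -0.6  -0.16  0.45]
 [ 0.47  0.12 -0.26 -0.14  0.03 -0.07 -0.65 -0.95]]
[[29.33 32.01]
 [26.85 32.02]
 [16.91 32.07]
 [14.43 32.09]
 [29.54 16.5 ]
 [27.07 16.52]
 [17.18 16.58]
 [14.71 16.59]] [[50.28 14.9 ]
 [50.34 17.04]
 [50.59 25.9 ]
 [50.65 28.2 ]
 [31.1  14.54]
 [31.03 16.68]
 [30.74 25.53]
 [30.66 27.81]]
```

```bash
cat > go.py <<'E'
import sys
from h import *
from scipy.spatial.transform import Rotation as Ro
def to(x,y,z,yaw):
    q=r.sense(); R0=Ro.from_euler('xyz',q['tcp_rot'],degrees=True); R1=Ro.from_euler('xyz',[180,0,yaw],degrees=True)
    d=R0.inv().apply(np.array([x,y,z])-q['tool_pos'])/1000
    print('t',round(q['time'],2),'pos',q['tool_pos'].round(1),'rot',q['tcp_rot'].round(1),'gap',round(q['finger_gap'],1),'F',q['ft_force'].round(1))
    print('shift',d.round(4),'len',round(np.linalg.norm(d),4),'turn',(R0.inv()*R1).as_rotvec().round(3))
if __name__=='__main__': to(*map(float,sys.argv[1:5]))
E
python3 go.py 460 -190 180 169.5
```

```text
t 0.1 pos [257.9 541.2 230.3] rot [-179.9   -0.   154.5] gap 85.5 F [-0.1  0.8 -0.5]
shift [-0.4971 -0.573   0.0512] len 0.7603 turn [-0.002 -0.    -0.262]
```

Request:
{"name": "carry_out", "arguments": {"increments": [[[-0.031,-0.036,0.0],[0,0,0],1],[[-0.031,-0.036,0.0],[0,0,0],1],[[-0.031,-0.036,0.0],[0,0,0],1],[[-0.031,-0.036,0.0],[0,0,0],1],[[-0.031,-0.036,0.0],[0,0,0],1],[[-0.031,-0.036,0.0],[0,0,0],1],[[-0.031,-0.036,0.0],[0,0,0],1],[[-0.031,-0.036,0.0],[0,0,0],1],[[-0.031,-0.036,0.0],[0,0,0],1],[[-0.031,-0.036,0.0],[0,0,0],1],[[-0.031,-0.036,0.0],[0,0,0],1],[[-0.031,-0.036,0.0],[0,0,0],1]], "newtons": 40}}

```text
time: 1.3
tool_pos: [408.2, -25.2, 225.2]
tcp_rot: [-179.5, -0.1, 155.2]
ft_force: [1.8, 0.7, -1.0]
finger_gap: 0.1
```

```bash
python3 go.py 460 -190 180 169.5
```

```text
t 1.3 pos [408.2 -25.2 225.2] rot [-1.795e+02 -1.000e-01  1.552e+02] gap 0.1 F [ 1.8  0.7 -1. ]
shift [-0.1163 -0.1273  0.0462] len 0.1785 turn [-0.009 -0.003 -0.25 ]
```

Request:
{"name": "carry_out", "arguments": {"increments": [[[-0.028,-0.031,0.011],[0,0,0],1],[[-0.028,-0.031,0.011],[0,0,0],1],[[-0.028,-0.031,0.011],[0,0,0],1],[[-0.028,-0.031,0.011],[0,0,0],1],[[0,0,0],[-0.004,0,-0.12],1],[[0,0,0],[-0.004,0,-0.12],1],[[0,0,0],[0,0,0],1]]}}

```text
time: 2.0
tool_pos: [456.4, -199.2, 177.3]
tcp_rot: [180.0, -0.4, 168.8]
ft_force: [-0.3, 0.7, 0.1]
finger_gap: 0.0
```

```bash
python3 go.py 460 -190 90 169.5
```

```text
t 2.0 pos [ 456.4 -199.2  177.3] rot [180.   -0.4 168.8] gap 0.0 F [-0.3  0.7  0.1]
shift [-0.0023  0.0097  0.0873] len 0.0879 turn [ 0.001 -0.007 -0.013]
```

Request:
{"name": "carry_out", "arguments": {"increments": [[[-0.001,0.005,0.035],[0,-0.007,-0.013],1],[[-0.001,0.005,0.035],[0,0,0],1],[[0,0,0.015],[0,0,0],1],[[0,0,0],[0,0,0],1]]}}

```text
time: 2.4
tool_pos: [460.7, -189.1, 90.7]
tcp_rot: [-180.0, 0.2, 168.7]
ft_force: [-0.6, -0.4, -0.4]
finger_gap: 0.2
```

```bash
python3 go.py 460 -190 70 169.5; python3 - <<'E'
from h import *
for n in('side','top'): snap(n,n+'1')
crop('top1',365,160,455,260,5,'d1'); crop('side1',325,100,405,190,6,'d2')
E
```

```text
t 2.4 pos [ 460.7 -189.1   90.7] rot [-180.     0.2  168.7] gap 0.2 F [-0.6 -0.4 -0.4]
shift [ 0.0006 -0.001   0.0207] len 0.0207 turn [-0.001  0.003 -0.013]
```

View pics/d1.png

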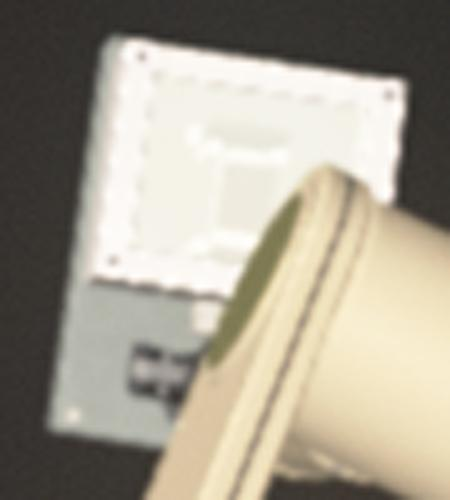

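View pics/d2.png

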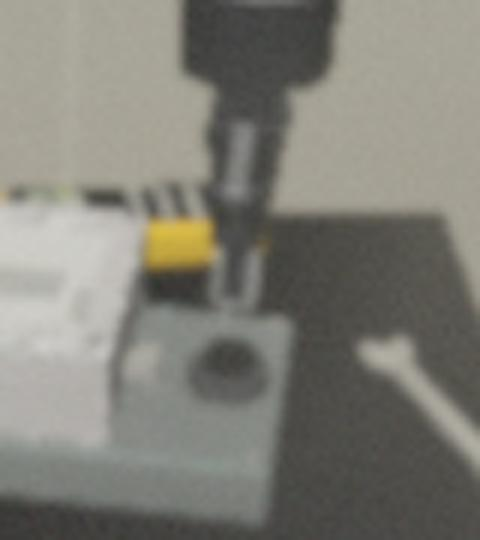

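```bash
python3 - <<'E'
from h import *
S=load('side1'); p=proj(S,[[460.7,-189.1,90.7],[460.7,-189.1,62],[460.7,-184,62]]); print(p,(p-[325,100]+.5)*6-.5)
E
```

```text
[[363.22422463 149.9506269 ]
 [362.52905424 158.02385199]
 [362.67226994 158.84565118]] [[231.84534776 302.20376137]
 [227.67432546 350.64311195]
 [228.53361962 355.57390709]]
```

Request:
{"name": "carry_out", "arguments": {"increments": [[[0,-0.001,0.02],[0,0,-0.01],1],[[0,0,0.008],[0,0,0],1],[[0,0,0.006],[0,0,0],1],[[0,0,0],[0,0,0],1]]}}

```text
time: 2.9
tool_pos: [466.1, -192.8, 64.4]
tcp_rot: [-179.7, 0.9, 169.2]
ft_force: [0.2, 0.7, -1.1]
finger_gap: 0.1
```

Request:
{"name": "carry_out", "arguments": {"increments": [[[0.004,-0.003,0.0],[0,-0.015,0],1],[[0,0,0.003],[0,0,0],1],[[0,0,0.003],[0,0,0],1],[[0,0,0.003],[0,0,0],1]]}}

```text
time: 3.3
tool_pos: [463.2, -196.2, 58.2]
tcp_rot: [-179.7, 2.0, 169.1]
ft_force: [-1.4, 1.4, 4.8]
finger_gap: 0.0
```

```bash
python3 go.py 460 -190 57 169.5; python3 - <<'E'
from h import *
snap('side','side2')
crop('side2',265,60,405,190,5,'d3')
E
```

```text
t 3.3 pos [ 463.2 -196.2   58.2] rot [-179.7    2.   169.1] gap 0.0 F [-1.4  1.4  4.8]
shift [0.0044 0.0055 0.001 ] len 0.0071 turn [-0.006  0.036 -0.006]
```

View pics/d3.png

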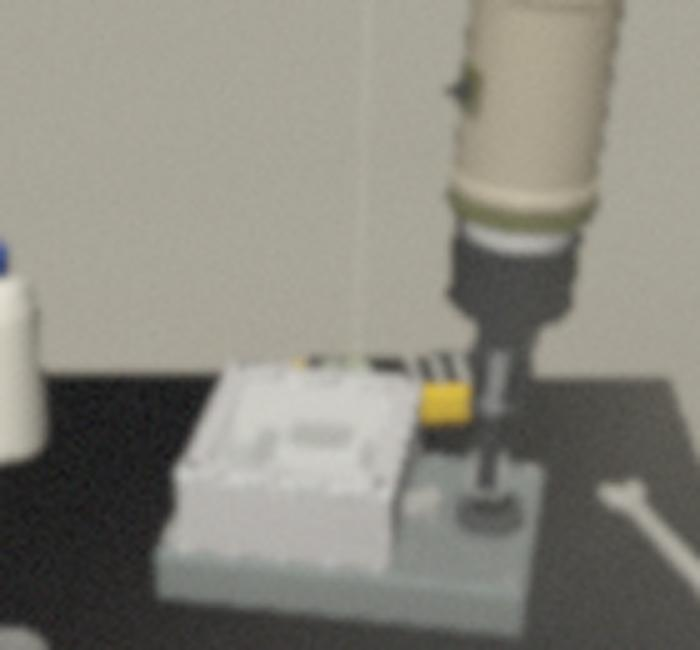

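Request:
{"name": "carry_out", "arguments": {"increments": [[[0.004,0.005,-0.003],[0,0.035,0],1],[[0,0,0.004],[0,0,0],1],[[0,0,0.003],[0,0,0],1],[[0,0,0.002],[0,0,0],1]]}}

```text
time: 3.75
tool_pos: [461.5, -191.4, 55.5]
tcp_rot: [-179.6, 0.1, 169.2]
ft_force: [-18.6, 8.8, 40.0]
finger_gap: -0.1
```

```bash
python3 go.py 460 -190 57 169.5; python3 - <<'E'
from h import *
snap('side','side3')
crop('side3',265,60,405,190,5,'d3')
E
```

```text
t 3.75 pos [ 461.5 -191.4   55.5] rot [-1.796e+02  1.000e-01  1.692e+02] gap -0.1 F [-18.6   8.8  40. ]
shift [ 0.0017  0.0011 -0.0015] len 0.0025 turn [-0.007  0.002 -0.006]
```

View pics/d3.png

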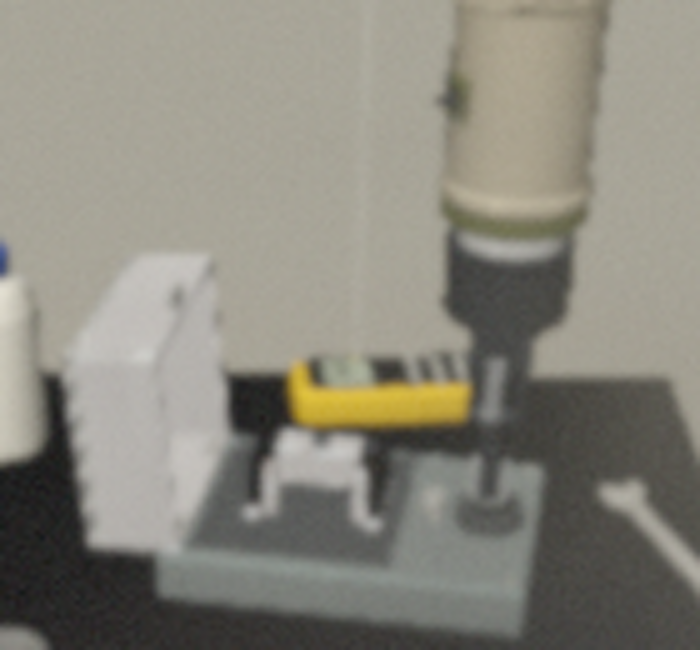

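Request:
{"name": "carry_out", "arguments": {"increments": [[[0,0,-0.02],[0,0,0],1],[[0,0,-0.04],[0,0,0],0.5],[[0,0,-0.045],[0,0,0],0.5],[[0,0.045,-0.02],[0,0,0],0.5],[[0,0.045,0],[0,0,0],0.5],[[0,0.045,0],[0,0,0],0.5]]}}

```text
time: 4.4
tool_pos: [486.5, -59.8, 181.5]
tcp_rot: [-179.7, 0.3, 168.7]
ft_force: [0.1, -0.0, -0.8]
finger_gap: 42.7
```

```bash
python3 go.py 567 -211.5 150 169.5; python3 - <<'E'
from h import *
for n in('side','top'): snap(n,n+'4')
crop('top4',365,130,465,260,5,'d1'); crop('side4',275,90,390,190,6,'d2')
E
```

```text
t 4.4 pos [486.5 -59.8 181.5] rot [-179.7    0.3  168.7] gap 42.7 F [ 0.1 -0.  -0.8]
shift [-0.1086 -0.1328  0.0328] len 0.1746 turn [-0.006  0.005 -0.015]
```

View pics/d1.png

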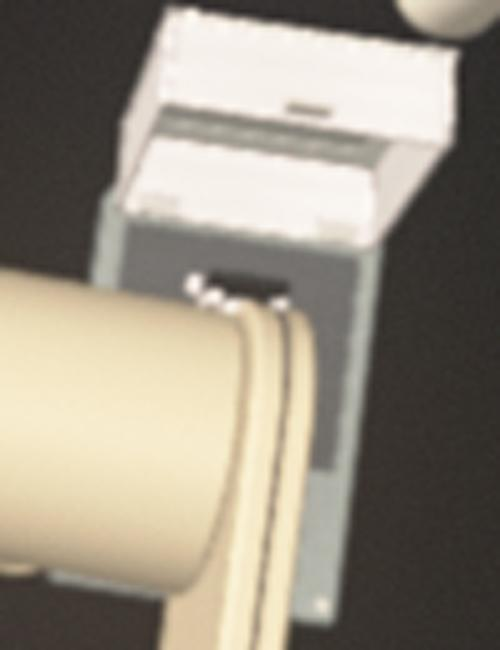

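View pics/d2.png

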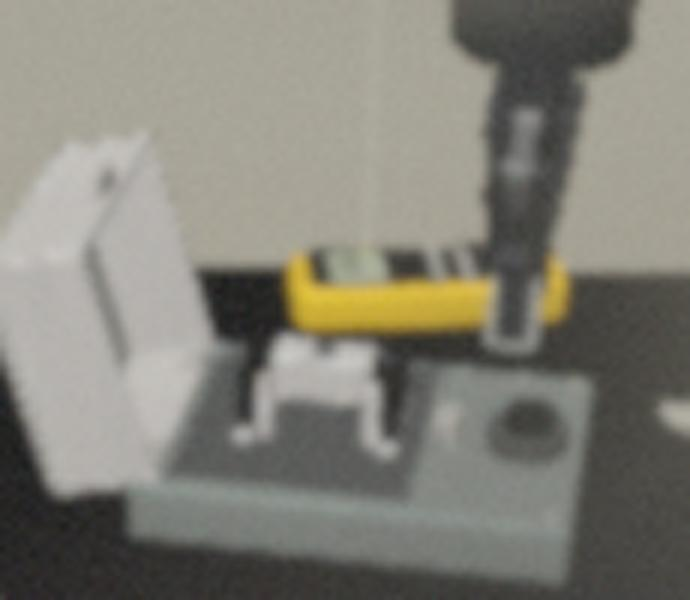

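```bash
python3 - <<'E'
from fit import *
S=load('side4');T=load('top0')
print(w(S,m(275,90,6,(328,352)),84), w(T,m(365,160,6,(296,237)),84))
c,s=np.cos(np.radians(-10.5)),np.sin(np.radians(-10.5))
n=[567.3,-211.5]
P=[[n[0]+c*x-s*y,n[1]+s*x+c*y,84] for x,y in[(-24,12),(24,12),(24,-12),(-24,-12)]]
print((proj(S,P)-[275,90]+.5)*6, (proj(T,P)-[365,160]+.5)*6)
E
```

```text
[ 565.5942777  -210.58307195   84.        ] [ 568.62633477 -214.4934416    84.        ]
[[366.79198858 366.98559046]
 [276.17471403 358.10378732]
 [284.58592457 336.61330994]
 [373.76530697 345.22815055]] [[257.19418692 287.89290088]
 [270.86091364 185.30816077]
 [322.86844198 193.40592451]
 [309.47828809 296.10913194]]
```

Request:
{"name": "carry_out", "arguments": {"increments": [[[-0.027,-0.033,0.008],[0,0,-0.01],0.4],[[-0.027,-0.033,0.008],[0,0,0],0.4],[[-0.027,-0.033,0.008],[0,0,0],0.4],[[-0.027,-0.033,0.008],[0,0,0],0.4],[[0,0,0],[0,0,0],0.4]]}}

```text
time: 5.0
tool_pos: [571.3, -209.9, 143.3]
tcp_rot: [-179.8, 0.2, 170.2]
ft_force: [-1.5, 0.2, 0.3]
finger_gap: 51.6
```

```bash
python3 go.py 567 -212 110 169.5
```

```text
t 5.0 pos [ 571.3 -209.9  143.3] rot [-179.8    0.2  170.2] gap 51.6 F [-1.5  0.2  0.3]
shift [ 0.004  -0.0027  0.0332] len 0.0336 turn [-0.003  0.004  0.012]
```

Request:
{"name": "carry_out", "arguments": {"increments": [[[0.004,-0.003,0.015],[0,0.004,0.01],0.4],[[0,0,0.02],[0,0,0],0.4],[[0,0,0.0],[0,0,0],0.4]]}}

```text
time: 5.3
tool_pos: [564.0, -213.9, 102.6]
tcp_rot: [-179.9, -0.2, 169.4]
ft_force: [-0.5, 0.5, -1.1]
finger_gap: 51.3
```

```bash
python3 go.py 567 -212 63 169.5; python3 - <<'E'
from h import *
for n in('side','top'): snap(n,n+'5')
crop('top5',365,130,465,260,5,'d1'); crop('side5',275,90,390,190,6,'d2')
E
```

```text
t 5.3 pos [ 564.  -213.9  102.6] rot [-179.9   -0.2  169.4] gap 51.3 F [-0.5  0.5 -1.1]
shift [-0.0028  0.0025  0.0396] len 0.0398 turn [-0.002 -0.004 -0.002]
```

View pics/d2.png

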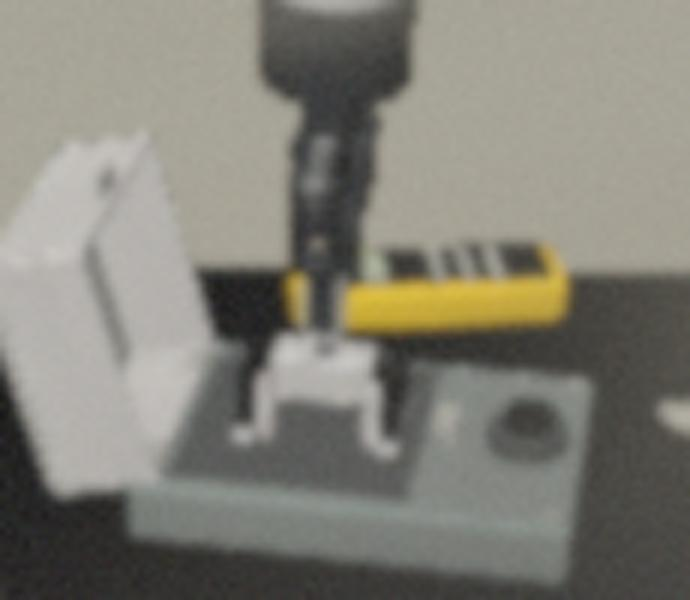

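View pics/d1.png

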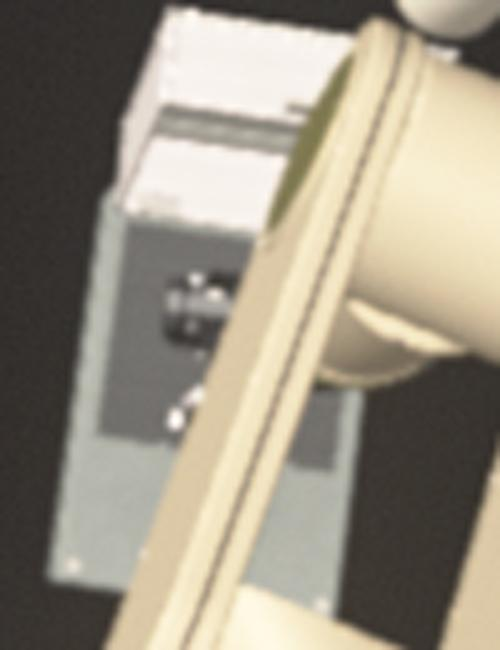

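Request:
{"name": "carry_out", "arguments": {"increments": [[[-0.001,0.002,0.015],[0,0,0],0.4],[[0,0,0.015],[0,0,0],0.4],[[0,0,0.008],[0,0,0],0.4],[[0,0,0.0],[0,0,0],0.4]]}}

```text
time: 5.8
tool_pos: [568.5, -211.9, 67.8]
tcp_rot: [-179.8, 0.3, 169.5]
ft_force: [-0.2, 0.3, 0.4]
finger_gap: 51.1
```

```bash
python3 go.py 566 -212 63 169.5
```

```text
t 5.8 pos [ 568.5 -211.9   67.8] rot [-179.8    0.3  169.5] gap 51.1 F [-0.2  0.3  0.4]
shift [ 0.0025 -0.0005  0.0048] len 0.0054 turn [-0.004  0.005  0.001]
```

Request:
{"name": "carry_out", "arguments": {"increments": [[[0.001,0,0.004],[0,0.003,0],0.4],[[0,0,0],[0,0,0],0.55],[[0,0,0.0],[0,0,0],0.6],[[0,0,0.0],[0,0,0],0.65]], "newtons": 25}}

```text
time: 6.2
tool_pos: [567.9, -211.8, 64.0]
tcp_rot: [-179.7, 0.1, 169.6]
ft_force: [0.9, 0.4, -0.1]
finger_gap: 29.6
```

```bash
python3 go.py 566 -212 63 169.5
```

```text
t 6.2 pos [ 567.9 -211.8   64. ] rot [-1.797e+02  1.000e-01  1.696e+02] gap 29.6 F [ 0.9  0.4 -0.1]
shift [ 0.0018 -0.0006  0.001 ] len 0.0021 turn [-0.005  0.002  0.001]
```

No contact at 29.6 mm, so the grip is centred to within 3 mm. Closing.

Request:
{"name": "carry_out", "arguments": {"increments": [[[0,0,0.0],[0,0,0],0.72],[[0,0,0],[0,0,0],0.85],[[0,0,0.0],[0,0,0],1],[[0,0,0],[0,0,0],1]], "newtons": 40}}

```text
time: 6.6
tool_pos: [568.3, -212.0, 64.6]
tcp_rot: [-179.7, 0.2, 169.6]
ft_force: [-0.1, 0.0, -1.6]
finger_gap: 23.1
```

Request:
{"name": "carry_out", "arguments": {"increments": [[[0,0,-0.01],[0,0,0],1],[[0,0,-0.015],[0,0,0],1],[[0,0,-0.02],[0,0,0],1],[[0,0,-0.02],[0,0,0],1],[[0,0,-0.02],[0,0,0],1],[[0,0,0],[0,0,0],1]]}}

```text
time: 7.2
tool_pos: [568.3, -211.6, 157.9]
tcp_rot: [-179.7, 0.3, 169.6]
ft_force: [0.7, 0.2, -1.0]
finger_gap: 23.4
```

```bash
python3 go.py 470 0 150 180; python3 - <<'E'
from h import *
for n in('side',): snap(n,n+'6')
crop('side6',275,60,390,190,5,'d2')
E
```

```text
t 7.2 pos [ 568.3 -211.6  157.9] rot [-179.7    0.3  169.6] gap 23.4 F [ 0.7  0.2 -1. ]
shift [0.1351 0.1903 0.0063] len 0.2335 turn [-0.006  0.004 -0.182]
```

View pics/d2.png

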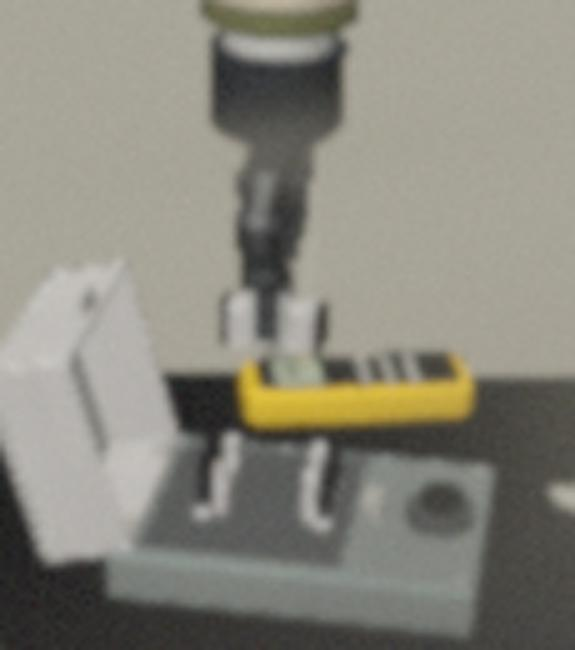

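Request:
{"name": "carry_out", "arguments": {"increments": [[[0.027,0.038,0],[0,0,0],1],[[0.027,0.038,0],[0,0,0],1],[[0.027,0.038,0],[0,0,0],1],[[0.027,0.038,0],[0,0,0],1],[[0.027,0.038,0.01],[0,0,0],1],[[0,0,0.03],[0,0,-0.09],1],[[0,0,0.03],[0,0,-0.09],1],[[0,0,0],[0,0,0],1]]}}

```text
time: 8.05
tool_pos: [461.3, 7.8, 76.0]
tcp_rot: [-179.8, -0.3, -179.9]
ft_force: [-1.5, -1.0, -1.1]
finger_gap: 23.3
```

```bash
python3 go.py 468 0 40 180
```

```text
t 8.05 pos [461.3   7.8  76. ] rot [-179.8   -0.3 -179.9] gap 23.3 F [-1.5 -1.  -1.1]
shift [-0.0069 -0.0077  0.036 ] len 0.0375 turn [-0.003 -0.005  0.002]
```

Request:
{"name": "carry_out", "arguments": {"increments": [[[-0.002,-0.004,0.03],[0,-0.005,0],1],[[0,0,0.02],[0,0,0],1],[[0,0,0.012],[0,0,0],1],[[0,0,0],[0,0,0],1]]}}

```text
time: 8.45
tool_pos: [464.2, 2.8, 14.5]
tcp_rot: [-179.8, 0.1, 179.5]
ft_force: [-0.2, 0.8, -1.9]
finger_gap: 23.5
```

```bash
python3 go.py 465 0 5 180
```

```text
t 8.45 pos [464.2   2.8  14.5] rot [-1.798e+02  1.000e-01  1.795e+02] gap 23.5 F [-0.2  0.8 -1.9]
shift [-0.0008 -0.0027  0.0095] len 0.0099 turn [-0.003  0.001 -0.008]
```

Request:
{"name": "carry_out", "arguments": {"increments": [[[0,0,0.005],[0,0,0],1],[[0,0,0.003],[0,0,0],1],[[0,0,0.002],[0,0,0],1],[[0,0,0],[0,0,0],1]]}}

```text
time: 8.85
tool_pos: [467.2, 2.1, 7.4]
tcp_rot: [-179.8, 0.3, 179.4]
ft_force: [-0.6, 1.1, -0.6]
finger_gap: 23.0
```

Request:
{"name": "carry_out", "arguments": {"increments": [[[0,0,0.002],[0,0,0],1],[[0,0,0.002],[0,0,0],1],[[0,0,0],[0,0,0],1]]}}

```text
time: 9.15
tool_pos: [468.4, 2.0, 4.6]
tcp_rot: [-179.8, 0.5, 179.4]
ft_force: [0.1, 1.1, -0.9]
finger_gap: 23.1
```

Request:
{"name": "carry_out", "arguments": {"increments": [[[0,0,0.002],[0,0,0],1],[[0,0,0],[0,0,0],1]]}}

```text
time: 9.35
tool_pos: [469.0, 1.9, 5.0]
tcp_rot: [-179.8, 0.5, 179.4]
ft_force: [0.5, 0.1, -2.5]
finger_gap: 22.9
```

Request:
{"name": "carry_out", "arguments": {"increments": [[[0.001,0,0.003],[0,0,0],1],[[0,0,0],[0,0,0],1]]}}

```text
time: 9.55
tool_pos: [470.3, 1.8, 4.9]
tcp_rot: [-179.8, 0.7, 179.4]
ft_force: [0.3, -0.3, -1.7]
finger_gap: 22.6
```

```bash
python3 - <<'E'
from h import *
snap('side','side7'); s=load('side7'); p=proj(s,[[470,2,5],[470,2,0]]); print(p)
x,y=map(int,p[0]); crop('side7',x-60,y-60,x+60,y+40,6,'d2')
E
```

```text
[[363.68541299 209.8236362 ]
 [363.54938908 211.21023317]]
```

View pics/d2.png

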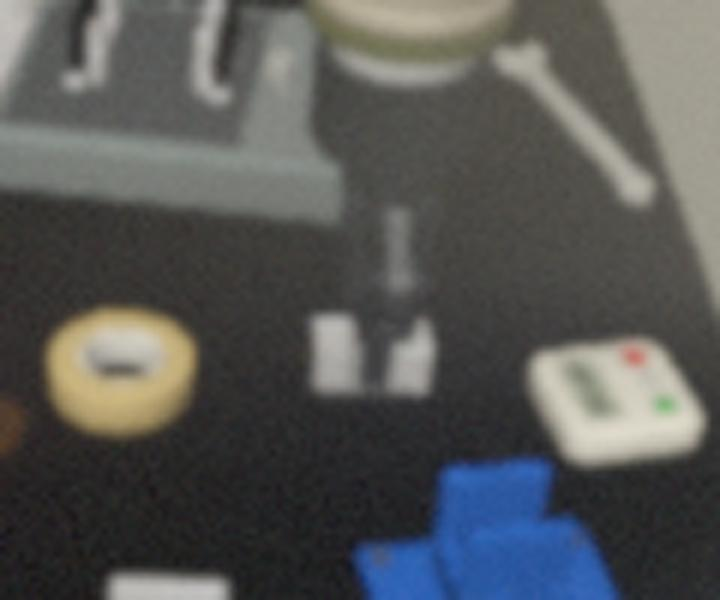

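Request:
{"name": "carry_out", "arguments": {"increments": [[[0.001,0,0.001],[0,0.011,0],1],[[0,0,0],[0,0,0],1],[[0,0,0],[0,0,0],0.68],[[0,0,0],[0,0,0],0.6],[[0,0,0],[0,0,0],0.5],[[0,0,0],[0,0,0],0.4]]}}

```text
time: 10.2
tool_pos: [469.4, 1.8, 3.1]
tcp_rot: [-179.8, 0.0, 179.4]
ft_force: [0.2, -0.2, -0.5]
finger_gap: 51.2
```

Released. Next: raise, turn to yaw 90 with the gripper open, and look.

Request:
{"name": "carry_out", "arguments": {"increments": [[[0,0,0],[0,0,0],0.4],[[0,0,0],[0,0,0],0.4],[[0,0,-0.03],[0,0,0],0],[[0,0,-0.045],[0,0,0],0],[[0,0,-0.045],[0,0,0.14],0],[[0,0,0],[0,0,0.145],0],[[0,0,0],[0,0,0.145],0],[[0,0,0],[0,0,0.145],0],[[0,0,0],[0,0,0.145],0],[[0,0,0],[0,0,0.145],0],[[0,0,0],[0,0,0.145],0],[[0,0,0],[0,0,0.145],0]]}}

```text
time: 11.4
tool_pos: [468.6, 2.4, 128.3]
tcp_rot: [-179.9, 0.2, 111.1]
ft_force: [-0.5, 0.3, 0.0]
finger_gap: 85.1
```

```bash
python3 go.py 469 2 100 90; python3 - <<'E'
from h import *
for n in('side','top'): snap(n,n+'8')
s=load('side8');t=load('top8'); p=proj(s,[[470,2,12]])[0]; q=proj(t,[[470,2,12]])[0];print(p,q)
x,y=map(int,p); crop('side8',x-40,y-40,x+40,y+40,7,'d2');print(x-40,y-40)
x,y=map(int,q); crop('top8',x-40,y-40,x+40,y+40,7,'d1');print(x-40,y-40)
E
```

```text
t 11.4 pos [468.6   2.4 128.3] rot [-179.9    0.2  111.1] gap 85.1 F [-0.5  0.3  0. ]
shift [-0.0004  0.0002  0.0283] len 0.0283 turn [-0.     0.004  0.369]
[363.87720909 207.86851033] [335.46225333 237.98428991]
323 167
295 197
```

View pics/d2.png

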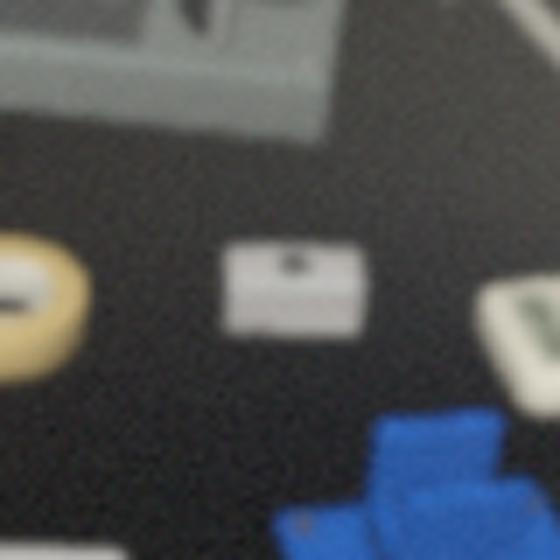

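View pics/d1.png

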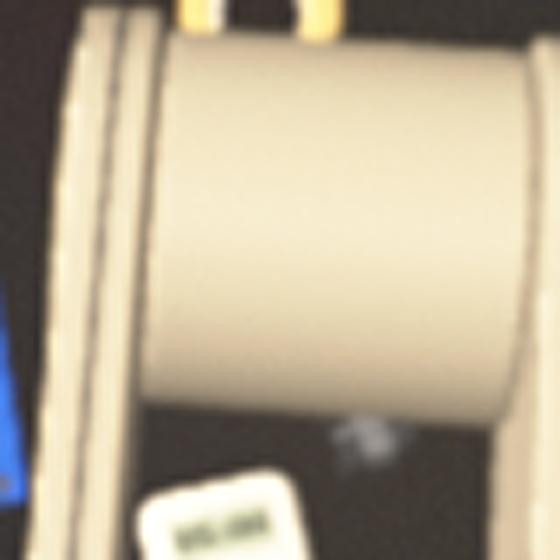

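```bash
python3 - <<'E'
from fit import *
s=load('side8'); a=lambda u:m(323,167,7,u)
A,B=w(s,a((226,334)),0),w(s,a((362,337)),0)
print(A,B,'ctr',(A+B)/2,'len',np.linalg.norm(A-B),'ang',np.degrees(np.arctan2((A-B)[1],(A-B)[0])))
A,B=w(s,a((224,270)),24),w(s,a((366,276)),24);C,D=w(s,a((229,242)),24),w(s,a((360,246)),24)
print(A,B,C,D,(A+B+C+D)/4)
E
```

```text
[495.63776352  16.08478239   0.        ] [441.32204682  17.46867612   0.        ] ctr [468.47990517  16.77672926   0.        ] len 54.333343741610754 ang -1.4595060889375362
[497.16157583   5.32457451  24.        ] [441.0049297    8.65180674  24.        ] [493.82999231 -13.25447563  24.        ] [441.14365917 -11.13219771  24.        ] [468.28503925  -2.60257302  24.        ]
```

Request:
{"name": "carry_out", "arguments": {"increments": [[[0,0,0],[0,0,0.14],0],[[0,0,0.02],[0,0,0.14],0],[[0,0,0.03],[0,0,0.1],0],[[0,0,0.03],[0,0,0],0],[[0,0,0],[0,0,0],0]]}}

```text
time: 12.0
tool_pos: [470.4, 1.9, 47.9]
tcp_rot: [179.7, 0.3, 90.1]
ft_force: [-1.4, -0.6, -1.3]
finger_gap: 85.3
```

```bash
python3 go.py 469 2 30 89.3
```

```text
t 12.0 pos [470.4   1.9  47.9] rot [179.7   0.3  90.1] gap 85.3 F [-1.4 -0.6 -1.3]
shift [ 0.0002 -0.0015  0.0179] len 0.0179 turn [0.005 0.005 0.015]
```

Request:
{"name": "carry_out", "arguments": {"increments": [[[0,-0.001,0.01],[0.005,0.005,0.014],0],[[0,0,0.005],[0,0,0],0],[[0,0,0],[0,0,0],0]]}}

```text
time: 12.3
tool_pos: [470.7, 1.7, 34.4]
tcp_rot: [179.9, -0.0, 89.7]
ft_force: [0.4, 0.1, -0.4]
finger_gap: 85.4
```

```bash
python3 go.py 469 2 3 89.3;  python3 - <<'E'
from h import *
snap('side','side9'); crop('side9',323,167-40,403,247,5,'d2')
E
```

```text
t 12.3 pos [470.7   1.7  34.4] rot [179.9  -0.   89.7] gap 85.4 F [ 0.4  0.1 -0.4]
shift [ 0.0003 -0.0018  0.0314] len 0.0314 turn [ 0.001 -0.001  0.006]
```

View pics/d2.png

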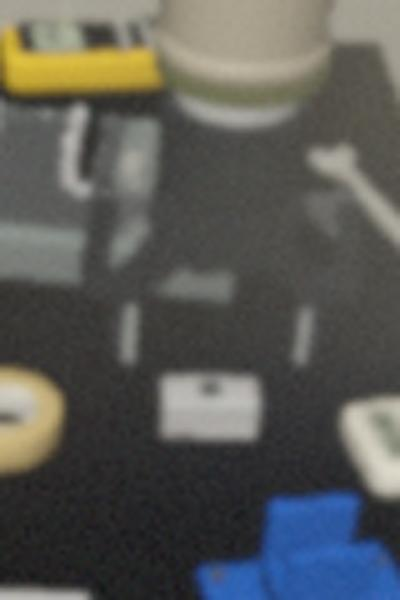

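Request:
{"name": "carry_out", "arguments": {"increments": [[[0,0,0.015],[0,0,0.005],0],[[0,0,0.01],[0,0,0],0],[[0,0,0.004],[0,0,0],0],[[0,0,0],[0,0,0],0]]}}

```text
time: 12.75
tool_pos: [474.4, 1.4, 8.4]
tcp_rot: [179.5, 0.0, 89.5]
ft_force: [-1.2, -0.2, 0.0]
finger_gap: 85.0
```

```bash
python3 go.py 470 2 3 89.3;  python3 - <<'E'
from h import *
snap('side','side10'); crop('side10',323,167-40,403,247,5,'d2')
E
```

```text
t 12.75 pos [474.4   1.4   8.4] rot [179.5   0.   89.5] gap 85.0 F [-1.2 -0.2  0. ]
shift [ 0.0006 -0.0044  0.0054] len 0.007 turn [0.008 0.    0.003]
```

View pics/d2.png

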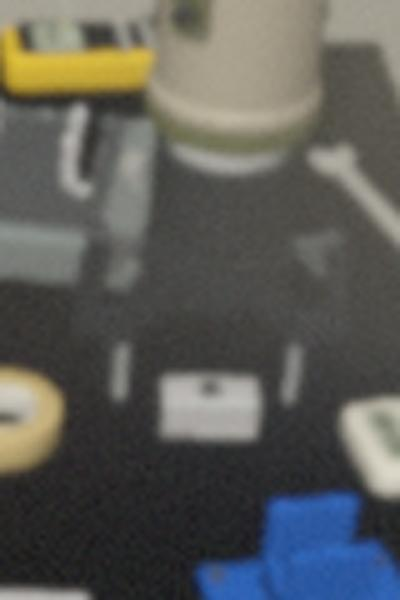

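Request:
{"name": "carry_out", "arguments": {"increments": [[[0,-0.003,0.003],[0.008,0,0],0],[[0,-0.001,0.004],[0,0,0],0],[[0,0,0],[0,0,0],0]]}}

```text
time: 13.1
tool_pos: [471.3, 1.3, 2.5]
tcp_rot: [179.9, 0.0, 89.5]
ft_force: [0.3, 0.0, -0.1]
finger_gap: 85.5
```

Request:
{"name": "carry_out", "arguments": {"increments": [[[0,0,0],[0,0,0],0.15],[[0,0,0],[0,0,0],0.22],[[0,0,0],[0,0,0],0.3],[[0,0,0],[0,0,0],0.5],[[0,0,0],[0,0,0],1],[[0,0,0],[0,0,0],1]], "newtons": 40}}

```text
time: 13.7
tool_pos: [471.5, 1.3, 2.8]
tcp_rot: [179.9, 0.0, 89.5]
ft_force: [0.2, 0.9, -0.1]
finger_gap: 62.9
```

```bash
 python3 - <<'E'
from h import *
snap('side','side11'); crop('side11',323,167-40,403,247,5,'d2')
E
```

```text
(no output)
```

View pics/d2.png

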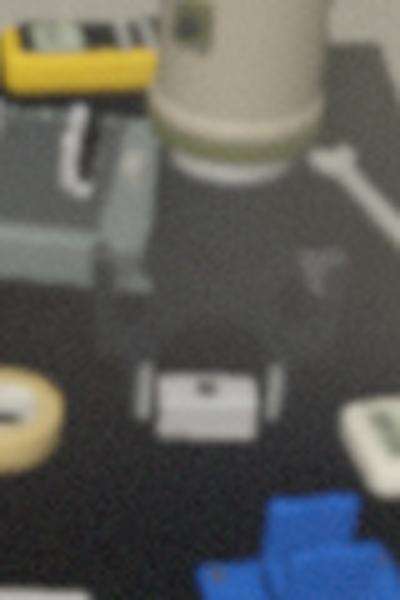

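Request:
{"name": "carry_out", "arguments": {"increments": [[[0,0,-0.02],[0,0,0],1],[[0,0,-0.04],[0,0,0],1],[[0,0,-0.045],[0,0,0],1],[[0,0,-0.025],[0,0,0],1],[[0,0,0],[0,0,0],1]], "newtons": 50}}

```text
time: 14.25
tool_pos: [468.4, 1.6, 134.7]
tcp_rot: [-179.7, -0.0, 89.5]
ft_force: [-0.1, -0.2, -1.4]
finger_gap: 62.9
```

```bash
python3 go.py 568 221 130 88.9
```

```text
t 14.25 pos [468.4   1.6 134.7] rot [-179.7   -0.    89.5] gap 62.9 F [-0.1 -0.2 -1.4]
shift [0.2203 0.0976 0.0043] len 0.241 turn [-0.005 -0.     0.01 ]
```

Request:
{"name": "carry_out", "arguments": {"increments": [[[0.036,0.016,0],[0,0,0],1],[[0.036,0.016,0],[0,0,0],1],[[0.036,0.016,0],[0,0,0],1],[[0.036,0.016,0],[0,0,0],1],[[0.036,0.016,0],[0,0,0],1],[[0.028,0.014,0],[0,0,0.01],1],[[0,0,0],[0,0,0],1]]}}

```text
time: 14.95
tool_pos: [564.5, 214.5, 123.2]
tcp_rot: [-179.3, 0.2, 88.6]
ft_force: [-0.9, -1.8, -0.7]
finger_gap: 62.5
```

```bash
python3 go.py 568 221 90 88.9
```

```text
t 14.95 pos [564.5 214.5 123.2] rot [-179.3    0.2   88.6] gap 62.5 F [-0.9 -1.8 -0.7]
shift [0.0067 0.0037 0.0331] len 0.034 turn [-0.012  0.003 -0.005]
```

Request:
{"name": "carry_out", "arguments": {"increments": [[[0.005,0.003,0.01],[-0.012,0.003,-0.005],1],[[0.001,0,0.02],[0,0,0],1],[[0,0,0],[0,0,0],1]]}}

```text
time: 15.25
tool_pos: [564.8, 220.3, 86.3]
tcp_rot: [-179.7, 0.1, 89.1]
ft_force: [-0.7, -0.2, -1.7]
finger_gap: 62.6
```

```bash
python3 go.py 568 221 90 88.9; python3 - <<'E'
from h import *
for n in('side','top'): snap(n,n+'12')
crop('side12',285,190,375,285,6,'d2'); crop('top12',220,150,310,245,6,'d1')
E
```

```text
t 15.25 pos [564.8 220.3  86.3] rot [-1.797e+02  1.000e-01  8.910e+01] gap 62.6 F [-0.7 -0.2 -1.7]
shift [ 0.0007  0.0032 -0.0037] len 0.005 turn [-0.006  0.002  0.003]
```

View pics/d2.png

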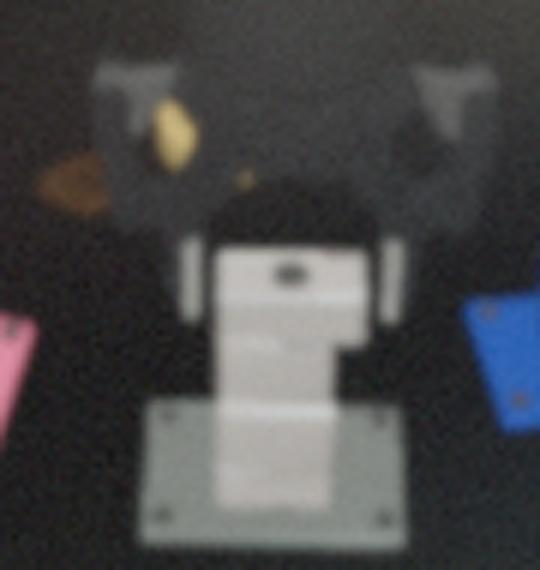

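View pics/d1.png

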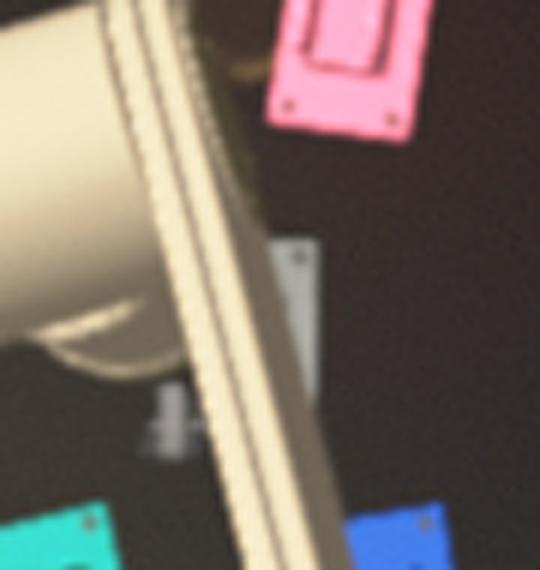

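```bash
python3 - <<'E'
from fit import *
np.set_printoptions(precision=1,suppress=True)
s=load('side12'); a=lambda u:m(285,190,6,u)
zb=86.3-2.8
print('bar top', w(s,a((215,249)),zb+24),w(s,a((368,250)),zb+24),'front top',w(s,a((215,297)),zb+24),w(s,a((369,303)),zb+24),'front bot R',w(s,a((367,347)),zb))
c=(w(s,a((215,249)),zb+24)+w(s,a((368,250)),zb+24)+w(s,a((215,297)),zb+24)+w(s,a((369,303)),zb+24))/4; print('bar c',c)
print('near wall', [w(s,a(u),59) for u in((217,401),(338,403),(217,417),(338,419))])
print('plate top', [w(s,a(u),6) for u in((147,401),(402,405),(408,541),(138,537))])
P=[(564.8,220.9-12,zb+24),(564.8,220.9+12,zb+24),(564.8,220.9+12,zb)]
print((proj(s,P)-[285,190]+.5)*6)
E
```

```text
bar top [591.7 208.4 107.5] [535.7 208.5 107.5] front top [591.5 234.1 107.5] [536.8 236.8 107.5] front bot R [536.3 234.4  83.5]
bar c [563.9 222.  107.5]
near wall [array([590.6, 237.9,  59. ]), array([546. , 238.6,  59. ]), array([590.5, 246. ,  59. ]), array([546.3, 246.7,  59. ])]
plate top [array([618.6, 186.2,   6. ]), array([516.1, 187.7,   6. ]), array([518.4, 258.4,   6. ]), array([619.9, 257. ,   6. ])]
[[289.  250.8]
 [290.5 295.6]
 [288.8 344.3]]
```

```bash
python3 - <<'E'
from fit import *
np.set_printoptions(precision=1,suppress=True)
T=load('top0'); im=T['image'].astype(float)
g=im[200:212].mean(axis=(0,2)); print('cols244-272',g[244:273].round(0))
h=lambda u:m(235,180,10,u)
for u in((149,250),(181,250),(280,250),(307,250)): print(w(T,h(u),59))
for u in((160,168),(160,330),(290,165),(270,337)):print(w(T,h(u),59))
for y in(221,):
  print((proj(T,[[568,y+d,z] for d,z in((21,59),(14,59),(14,25),(-14,25),(-14,59),(-21,59),(-21,6),(35,6),(-35,6))])-[235,180]+.5)*10)
S=load('side0');g=S['image'].astype(float)[240:285,325:338].mean(axis=(1,2));print('rows240',g.round(0))
E
```

```text
cols244-272 [ 47.  47.  46.  45.  82. 165. 233. 244. 212. 145. 173. 239. 251. 251.
 250. 250. 250. 249. 248. 250. 242. 186. 128. 130. 157. 171. 176. 172.
 131.]
[568.1 242.9  59. ]
[567.9 233.9  59. ]
[567.2 205.9  59. ]
[567.  198.3  59. ]
[591.4 239.8  59. ]
[545.4 239.9  59. ]
[591.3 203.   59. ]
[542.6 208.9  59. ]
[[152.8 250.8]
 [177.6 250.2]
 [198.1 264. ]
 [294.4 261.5]
 [276.7 247.7]
 [301.5 247.1]
 [327.6 268.4]
 [138.  273.2]
 [375.  267.2]]
rows240 [ 33.  34.  33.  42.  80. 137. 177. 191. 187. 180. 175. 174. 174. 173.
 173. 172. 177. 190. 198. 192. 182. 176. 174. 174. 173. 172. 172. 172.
 172. 172. 173. 175. 175. 169. 157. 143. 136. 135. 137. 136. 116.  80.
  49.  38.  37.]
```

Request:
{"name": "carry_out", "arguments": {"increments": [[[0,0.003,0.008],[-0.005,0.002,0.003],1],[[0,0,0.008],[0,0,0],1],[[0,0,0],[0,0,0],1]]}}

```text
time: 15.65
tool_pos: [571.5, 219.9, 74.7]
tcp_rot: [179.6, -0.1, 88.8]
ft_force: [-1.3, -0.4, -0.8]
finger_gap: 62.7
```

```bash
python3 go.py 568.8 220.6 65 88.9
```

```text
t 15.65 pos [571.5 219.9  74.7] rot [ 1.796e+02 -1.000e-01  8.880e+01] gap 62.7 F [-1.3 -0.4 -0.8]
shift [ 0.0006 -0.0027  0.0097] len 0.0101 turn [ 0.007 -0.002 -0.002]
```

Request:
{"name": "carry_out", "arguments": {"increments": [[[0.001,-0.003,0.002],[0.006,0,0],1],[[0,-0.001,0.004],[0,0,0],1],[[0,0,0],[0,0,0],1]]}}

```text
time: 15.95
tool_pos: [567.6, 220.9, 68.9]
tcp_rot: [179.9, -0.1, 88.7]
ft_force: [0.3, 0.2, -1.3]
finger_gap: 62.4
```

```bash
python3 go.py 568.8 220.6 65 88.9; python3 - <<'E'
from h import *
snap('side','side13')
crop('side13',300,220,360,285,9,'d2')
E
```

```text
t 15.95 pos [567.6 220.9  68.9] rot [ 1.799e+02 -1.000e-01  8.870e+01] gap 62.4 F [ 0.3  0.2 -1.3]
shift [-0.0003  0.0012  0.0039] len 0.0041 turn [ 0.001 -0.002 -0.003]
```

View pics/d2.png

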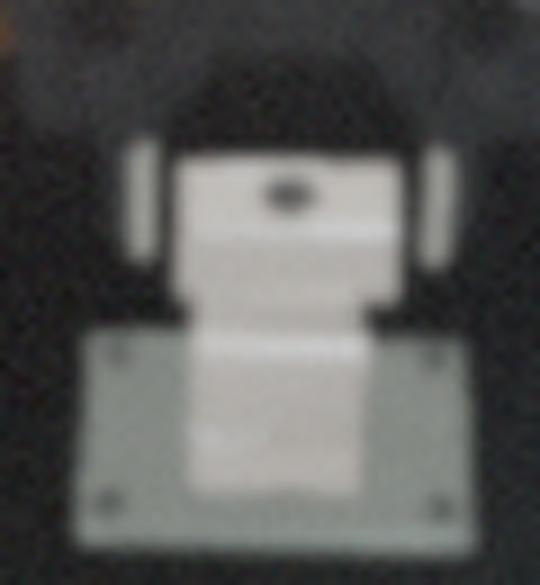

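```bash
python3 - <<'E'
from fit import *
np.set_printoptions(precision=1,suppress=True)
s=load('side13'); a=lambda u:m(300,220,9,u)
zb=68.9-2.8
print('bar', w(s,a((175,156)),zb+24),w(s,a((404,156)),zb+24),'hl',w(s,a((289,231)),zb+24),'bot',w(s,a((175,302)),zb),w(s,a((402,305)),zb))
print('wall',w(s,a((190,346)),59),w(s,a((371,346)),59),'bottom',w(s,a((190,490)),6),w(s,a((362,490)),6))
im=s['image'].astype(float).mean(2)
print('rows230', im[230:285,322:338].mean(1).round(0))
P=[(568.2,221.5+d,z) for d,z in((-12,zb+24),(12,zb+24),(12,zb),(14,59),(21,59),(21,6),(35,6),(35,0))]
print(proj(s,P))
E
```

```text
bar [594.7 208.3  90.1] [538.1 207.8  90.1] hl [567.1 234.6  90.1] bot [594.5 234.8  66.1] [538.9 235.4  66.1]
wall [590.7 242.7  59. ] [546.5 242.4  59. ] bottom [590.5 241.8   6. ] [546.7 241.5   6. ]
rows230 [ 38.  37.  36.  37.  37.  36.  58. 116. 163. 176. 168. 159. 162. 175.
 187. 193. 187. 179. 175. 174. 174. 177. 178. 176. 172. 171. 177. 189.
 197. 190. 180. 175. 174. 173. 172. 171. 171. 172. 173. 173. 174. 174.
 174. 169. 156. 142. 135. 134. 136. 135. 114.  77.  48.  37.  37.]
[[330.9 237.3]
 [331.1 244.9]
 [330.9 252.8]
 [330.9 255.7]
 [330.9 258. ]
 [330.4 274.3]
 [330.5 279. ]
 [330.4 280.8]]
```

Request:
{"name": "carry_out", "arguments": {"increments": [[[0,0.001,0.004],[0,0,0.002],1],[[0,0,0.004],[0,0,0],1],[[0,0,0],[0,0,0],1]]}}

```text
time: 16.3
tool_pos: [569.4, 221.2, 61.2]
tcp_rot: [179.8, -0.2, 88.6]
ft_force: [0.5, -0.5, -0.9]
finger_gap: 62.4
```

```bash
python3 go.py 569.5 220.6 55 88.9
```

```text
t 16.3 pos [569.4 221.2  61.2] rot [179.8  -0.2  88.6] gap 62.4 F [ 0.5 -0.5 -0.9]
shift [-0.0006  0.0001  0.0062] len 0.0062 turn [ 0.003 -0.003 -0.005]
```

Request:
{"name": "carry_out", "arguments": {"increments": [[[-0.001,-0.001,0.003],[0.003,-0.003,-0.005],1],[[0,0,0.004],[0,0,0],1],[[0,0,0],[0,0,0],1]]}}

```text
time: 16.6
tool_pos: [568.2, 220.1, 53.5]
tcp_rot: [-180.0, 0.0, 88.9]
ft_force: [-0.3, 0.1, 0.2]
finger_gap: 62.8
```

```bash
python3 go.py 569.5 220.6 45 88.9
```

```text
t 16.6 pos [568.2 220.1  53.5] rot [-180.     0.    88.9] gap 62.8 F [-0.3  0.1  0.2]
shift [0.0005 0.0013 0.0085] len 0.0086 turn [-0.001  0.001  0.001]
```

Request:
{"name": "carry_out", "arguments": {"increments": [[[0,0,0.004],[0,0,0],1],[[0,0,0.005],[0,0,0],1],[[0,0,0.004],[0,0,0],1],[[0,0,0],[0,0,0],1]]}}

```text
time: 17.0
tool_pos: [568.1, 220.1, 39.1]
tcp_rot: [-179.9, 0.0, 88.9]
ft_force: [-0.2, -0.1, -2.2]
finger_gap: 63.0
```

```bash
python3 go.py 569.5 220.6 28 88.9
```

```text
t 17.0 pos [568.1 220.1  39.1] rot [-179.9    0.    88.9] gap 63.0 F [-0.2 -0.1 -2.2]
shift [0.0006 0.0014 0.0111] len 0.0112 turn [-0.001  0.001  0.001]
```

Request:
{"name": "carry_out", "arguments": {"increments": [[[0,0.001,0.004],[0,0,0],1],[[0,0,0.003],[0,0,0],1],[[0,0,0.002],[0,0,0],1],[[0,0,0],[0,0,0],1]]}}

```text
time: 17.4
tool_pos: [569.2, 220.0, 29.1]
tcp_rot: [-179.9, 0.0, 88.9]
ft_force: [0.3, -0.2, -0.7]
finger_gap: 62.5
```

```bash
python3 go.py 569.5 220.6 28 88.9
```

```text
t 17.4 pos [569.2 220.   29.1] rot [-179.9    0.    88.9] gap 62.5 F [ 0.3 -0.2 -0.7]
shift [0.0006 0.0003 0.0011] len 0.0013 turn [-0.001  0.001  0.001]
```

Request:
{"name": "carry_out", "arguments": {"increments": [[[0,0,0.002],[0,0,0],1],[[0,0,0.001],[0,0,0],1],[[0,0,0],[0,0,0],1]]}}

```text
time: 17.7
tool_pos: [570.3, 220.4, 28.4]
tcp_rot: [179.9, 0.0, 88.9]
ft_force: [-0.1, 0.0, -2.0]
finger_gap: 62.7
```

```bash
python3 go.py 569.5 220.6 28 88.9; python3 - <<'E'
from h import *
snap('side','side14')
crop('side14',300,220,360,285,9,'d2')
E
```

```text
t 17.7 pos [570.3 220.4  28.4] rot [179.9   0.   88.9] gap 62.7 F [-0.1  0.  -2. ]
shift [ 0.0002 -0.0008  0.0004] len 0.0009 turn [0.001 0.    0.001]
```

View pics/d2.png

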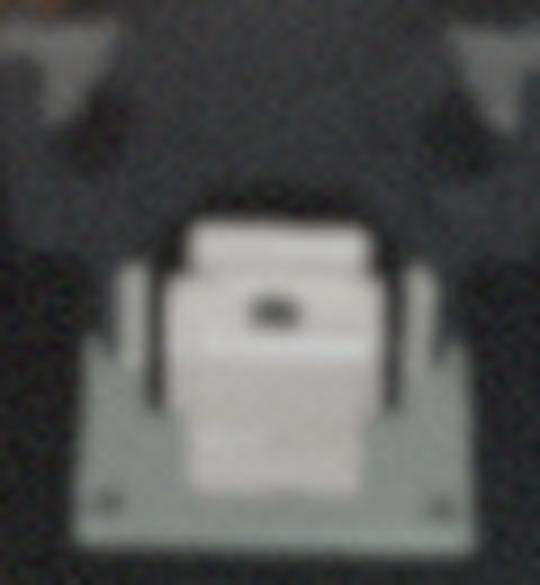

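```bash
python3 - <<'E'
from fit import *
s=load('side14')
for y in (221,):
  P=[(569+dx,y+d,z) for dx in (-32,0,32) for d,z in((-12,49.5),(12,49.5),(12,25.5),(14,59),(-14,59),(-21,59))]
  print(((proj(s,P)-[300,220]+.5)*9).round(0).reshape(3,6,2))
E
```

```text
[[[402. 278.]
  [407. 346.]
  [402. 413.]
  [409. 325.]
  [403. 245.]
  [402. 226.]]

 [[276. 277.]
  [278. 345.]
  [276. 412.]
  [279. 324.]
  [277. 245.]
  [276. 225.]]

 [[151. 276.]
  [149. 345.]
  [149. 412.]
  [149. 324.]
  [151. 244.]
  [151. 225.]]]
```

Request:
{"name": "carry_out", "arguments": {"increments": [[[0,0,0.002],[0,0,0],1],[[0,0,0],[0,0,0],1]]}}

```text
time: 17.95
tool_pos: [570.9, 220.6, 28.4]
tcp_rot: [179.9, -0.0, 88.9]
ft_force: [0.5, 0.3, -0.3]
finger_gap: 62.7
```

On the floor: z no longer drops. Releasing.

Request:
{"name": "carry_out", "arguments": {"increments": [[[0,-0.001,0],[0,0,0],1],[[0,0,0],[0,0,0],0.22],[[0,0,0],[0,0,0],0.15],[[0,0,0],[0,0,0],0.08],[[0,0,0],[0,0,0],0],[[0,0,0],[0,0,0],0]]}}

```text
time: 18.55
tool_pos: [570.0, 220.7, 27.9]
tcp_rot: [179.9, -0.0, 88.9]
ft_force: [-0.2, -0.2, 1.1]
finger_gap: 85.2
```

```bash
python3 go.py 569.5 220.6 28 88.9; python3 - <<'E'
from h import *
snap('side','side15')
crop('side15',290,210,370,290,7,'d2')
E
```

```text
t 18.55 pos [570.  220.7  27.9] rot [179.9  -0.   88.9] gap 85.2 F [-0.2 -0.2  1.1]
shift [-0.0001 -0.0005 -0.0001] len 0.0005 turn [ 0.003 -0.     0.001]
```

View pics/d2.png

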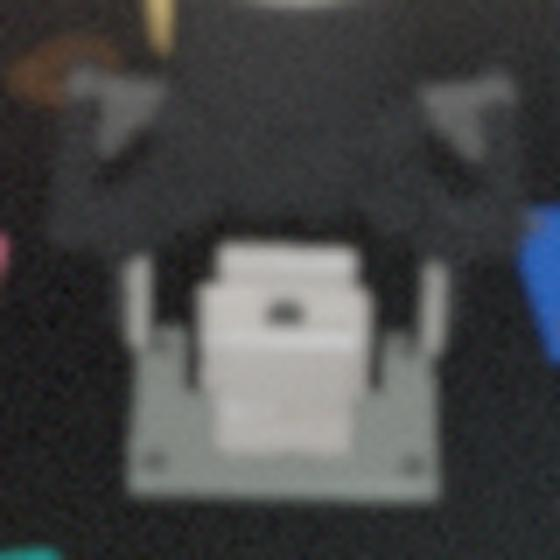

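Open, 10 mm clear at each end. Lifting straight up and backing off for a final check.

Request:
{"name": "carry_out", "arguments": {"increments": [[[0,0,-0.015],[0,0,0],0],[[0,0,-0.025],[0,0,0],0],[[0,0,-0.04],[0,0,0],0],[[0,0,-0.045],[0,0,0],0],[[0,0,-0.045],[0,0,0],0],[[-0.03,-0.035,0],[0,0,0],0],[[-0.03,-0.035,0],[0,0,0],0],[[-0.03,-0.035,0],[0,0,0],0],[[-0.03,-0.035,0],[0,0,0],0],[[-0.02,-0.02,0],[0,0,0],0],[[0,0,0],[0,0,0],0]]}}

```text
time: 19.7
tool_pos: [405.2, 80.4, 217.4]
tcp_rot: [179.0, -0.1, 89.1]
ft_force: [0.1, 0.5, 0.3]
finger_gap: 85.5
```

```bash
python3 - <<'E'
from h import *
snap('side','side16'); snap('top','top16')
crop('side16',290,210,370,290,7,'d2');crop('top16',235,180,290,232,10,'d1')
E
```

```text
(no output)
```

View pics/d2.png

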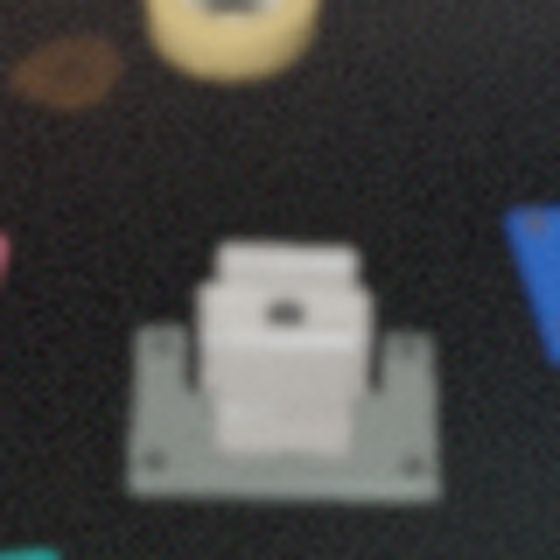

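View pics/d1.png

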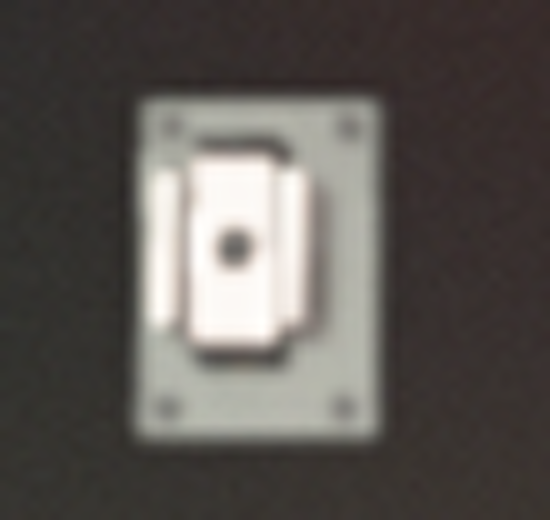

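View pics/top16.png

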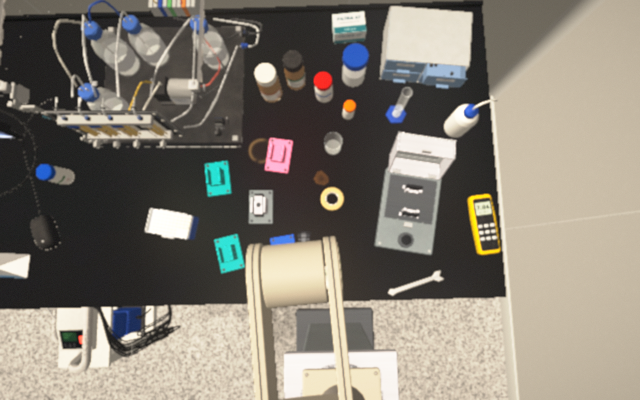

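```bash
python3 - <<'E'
from h import *
print(r.hand_in())
E
```

```text
the job is handed in; nothing more can be done
None
```

The job is done and handed in at about 20 s of the 72 s allowed. The hand-in reports no verdict, so the result rests on my own checks.

I pressed the release button and the lid sprang to its stop. I lifted the bar level and straight up out of its brackets, set it flat on the bench near (470, 2) mm and let go. I then took it again by its two ends, lowered it into the grey holder's channel, released it and backed the arm away.

**Last checks, final pictures from both cameras:**
- **Bar in the holder:** it sits between the walls. From the top its silver part spans rows 150–348 of the crop and the walls 165–330, so it is centred along the channel to within about a millimetre. In the side view, with the gripper still holding it, its edges matched those computed for a bar lying on the channel floor.
- **Lid, tape roll and beaker:** the lid is open. Tape roll and beaker are at their original pixels.

**What went wrong or disagreed:**
- My first button press was off-centre, because I gave one correction the wrong sign. I corrected it before the lid released. The pressing force at the bottom was about 45 N at the wrist (40 N vertical), through the fingertips.
- The two cameras differed by about 2–3 mm in y at the holder. I used a position between their readings, and the bar went in without noticeable side force.

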